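# Slide one food sample box out of its row and check it in

## Task

Three lidded food sample boxes stand side by side, touching. Push the green-lidded one lengthwise out of the row, without lifting it and without disturbing the other two, up to the sprung yellow-and-black pad of the check-in stop; keep its end pressed gently on the pad with about 8 newtons, never more than 15, for a good second, then leave it standing straight just at the pad, clear of the row.

Things in the scene. Friction and masses are not known exactly. Their poses are not given: they have to be found in the camera images.
- green_box_center (a point): Centre of the loose green-lidded box to push out: 68 mm wide (x), 104 mm long over all (y, towards the stop), 46 mm high, lid edge 38 to 46 mm up, body 3 mm inside the lid at the sides, 4 mm at the ends. About 0.14 kg; slides with under 2 N. Stands in the middle or at the end of the row farther from the robot; boxes are 69 mm apart centre to centre, so no finger fits between.
- green_box_tail (a point): Middle of the green box's tail end (away from the stop), where to push: tip of its snap tab, 18 mm wide, 39 to 43 mm above the worktop, 52 mm from the box's centre. The front end, a straight lid edge, is 52 mm from the centre too. y axis: along the box towards the stop.
- grey_box: Box of the same shape with a grey-white lid, always the one of the row nearest the robot; origin at the centre of its underside, y axis along it towards the stop. Loose; must stay where it is.
- blue_box: Sample box of the same shape with a blue lid, in the middle or at the far end of the row; origin at the centre of its underside. Loose; it must stay where it is.
- checkin_stop: Fixed metal stand across the ends of all three lanes, 200 mm wide (x); origin on the worktop under the stand, opposite the middle of the row. Its y axis is the direction in which to push the green box; the row's centre is about 253 mm away on its -y side. It carries an upright pad bar that faces the row. A press counts from 5 N and must never pass 15 N.
- pad_foremost (a point): Foremost place, 75 mm on the -y side of the stop's origin, 44 mm up, where the pad's face can be. The pad (black rubber face, yellow back, 200 mm wide, 27 to 61 mm up) is clamped 0 to 36 mm farther on (+y), not reported: feel for it; the box meets it after a slide of 118 to 170 mm. It is sprung: gives 1 mm for every 4 N, 8 mm at most, and springs back.
- kitchen_timer: Bystander: round wind-up timer, 63 mm across, 56 mm high, origin under its centre.
- salt_shaker: Bystander: salt shaker, 44 mm across, 90 mm high, origin under its centre.
- probe: Bystander: food thermometer with a long probe, lying flat, 179 mm long, origin under its middle.

How it is judged:
On the way, in this order (a step that is already met when the one before it is completed fails the run):
1. the green box is slid wholly out of the row, 107 mm past the grey one (y of green_box_center in the frame of grey_box above 0.107 m), for 0.1 s.
2. the green box is pressed on the pad with more than 5 N for 0.8 s (contact force between green_box and checkin_stop above 5 N), for 0.8 s.
At the end, for the whole second after the job is handed in: The green box stands upright at rest, its centre at least 107 mm past the grey box's and less than 142 mm before the stop's origin, within 0.15 rad of the pushing direction; the grey and blue boxes are within 8 mm of where they stood (y of green_box_center in the frame of grey_box above 0.107 m and y of green_box_center in the frame of checkin_stop above -0.142 m and angle between the y axis of green_box_center and the y axis of checkin_stop, either way round below 0.15 rad and angle between green_box_center's own z axis and vertical below 0.1 rad and linear speed of green_box below 0.01 m/s and distance of each of grey_box, blue_box from where it was at the start of the episode below 0.008 m); the robot touches nothing.
It fails at once if the green box is pressed on the check-in stop with more than 15 N (contact force between green_box and checkin_stop above 15 N).
It fails at once if the robot itself pushes the check-in stop (contact force between any of the arm, the fingers and checkin_stop above 3 N).
It fails at once if the green box is lifted or tipped (height (world z) of green_box_center above 0.04 m or angle between green_box_center's own z axis and vertical above 0.3 rad).
It fails at once if the grey or blue box is shifted by more than 8 mm (distance of any of grey_box, blue_box from where it was at the start of the episode above 0.008 m).
It fails at once if a bystander is shifted by more than 20 mm (distance of any of kitchen_timer, salt_shaker, probe from where it was at the start of the episode above 0.02 m).
It also fails if it takes over 54 s, if anything falls off the work surface, if the arm or the gripper's body presses on something with over 40 N, if the wrist force passes 120 N, or if a joint passes its speed limit or range.

## Robot

A 6-joint arm with a two-finger parallel gripper is mounted at the origin on the work surface; the furniture and walls round the work are solid. World frame = base frame: x ahead of the robot, y to its left, z up, the work surface at z = 0. Lengths are in m, angles in rad, forces in N, time in s.
With the tool pointing down it reaches from about 0.35 to 0.775 m from the base axis. Payload 5.5 kg.
Tool frame: the origin (TCP) lies midway between the tips of the shut fingers; the grasp point (between the pads) lies 19 mm behind it; x points along the fingers, y is the direction in which the jaws open and shut, and the axes are right-handed (so a half turn about x gives the same grasp; the last joint's range is limited). The gripper opens to 85 mm and grips with 20 to 120 N. Pads are 22 mm wide; open, the fingers measure 114 mm over their backs; the gripper's body (76 mm by 85 mm) begins 54 mm behind the grasp point. The pads swing forward as they close: fully open they stand 13 mm farther back than shut.
Start: joints at [-1.252, 0.313, 0.046, 1.304, 0, 1.431], TCP at [0.255, -0.516, 0.231] pointing down, gripper open.
Joint ranges: [-2.76, 2.76], [-0.86, 1.69], [-1.03, 1.26], [-2.2, 2.34], [-1.47, 1.5], [-3.14, 3.14]. Speed limits (rad/s): [2.57, 2.57, 3.14, 3.14, 3.14, 3.14].

## Interface

Orientations are given as a unit quaternion [w, x, y, z].
In Python, from workcell import env, optics, order, models gives the robot as it stands. The module is installed in compiled form; this text tells all that it offers.
- The arm moves only by the tool servo_tool, never from a script. Its argument "moves" is a list of rows, each a list of 5 numbers: the shift along the tool's x, y, z in cm, then the turn about the tool's x in rad, then the closure, from -1 (fully open) to 1 (shut). A call has exactly 10 rows; each row shifts and turns the commanded pose from where the row before left it, along the tool's axes as they then stand; what a row does not reach is not made up. A row lasts 1/8 s, in which the tool goes at most 62.5 mm and 10.7 degrees, less where a joint would pass 70% of its speed; a pose out of reach is approached as far as the arm can. A call is refused whole if a number of a shift passes 6.25 or a number of a turn 0.188, either way. A call with a gripper value outside its range is refused whole. The fingers move at their own pace and stop on an object; "grip_force" is the grip in N (left out, the last holds). Time passes only in rows, so rows that do not move let the fingers close, or fill a call up. It gives the time, the measured TCP pose, the force and the opening at its end, in the units of the state.
- env.get_state(): the state, without advancing time (a new reading comes with each control period).
- optics.read_camera(name): name is "scene" or "top"; returns a dict with "pixels" (384x512x3 uint8, blue, green, red), "vertical_fov" (degrees; the focal length in pixels is half the picture's height over the tangent of half this angle, whatever the lens; pixels are square), "cx", "cy" (the principal point, pixels), "k1" (the pictures are not rectified: a ray, as slopes to the right and down, at radius r is drawn at 1 + k1 r^2 times it, then the intrinsics apply), "extrinsics" (4x4, takes a point from world to camera coordinates). Camera axes: x right, y up, looking along -z (the intrinsics and any distortion apply to the point x, -y, -z); pixel columns grow to the right and rows downward; lengths in m; the calibration is good to about 2 mm. A picture is of the moment at which its call begins. There is no depth.
- order.hand_in(): hands the job in, once; it reports no verdict.
Trained networks look in a picture, given as the dict that the camera call returned (one of the last four; its "shot" number tells which), for a name from the list of things; names that differ only in an ending like _2 or _b are one class to them, and where a whole thing is asked for, a point or a joint stands for the part that bears it (a point fixed in the world has none). Each returns a list of dicts, best first, with "conf" (0 to 1); they miss things now and then, are a little off and sometimes report something else, mostly with a low value. They report only what shows in the picture. A call takes as long as a camera call.
- models.outline_of(name, picture): "pixels" (384x512 bool, what is visible of it) and "location" ([column, row] in pixels, amid what is visible of it).
- models.pinpoint(name, picture): "location" ([column, row] in pixels: a listed point, or the origin of a listed thing).
The state is a dict: "clock": time; "joint_pos": joint angles; "qvel": joint speeds; "tau": joint torques, N m; "tcp_pos": TCP position; "orientation": TCP orientation; "wrist_force": force on the tool from outside, world axes, zero at the start; "ft_torque": the same for the moment, N m; "finger_gap": finger opening in m.
Only numpy, scipy, OpenCV 4.12 (cv2) and the standard library are available. Lean on these libraries where they do the work, as an engineer would, in place of code of your own. Each camera call takes 0.05 s, during which the arm holds its last target.

## Working session

There is one attempt and no reset: what is moved stays moved. The work goes in short steps, Python scripts to look and compute and a tool call to move; the robot and the scene stay as the last step left them, time stands still between calls to the robot, and variables do not carry over. Pictures are saved under pics/ and viewed, and the job is handed in when it is done.

Besides the shell and the picture viewer there is one more tool, called after "Emit:" as name(argument=value, ...) on one line, values as JSON. servo_tool: Moves the arm, as the interface text tells. Its arguments: {"type":"object","properties":{"moves":{"type":"array"},"grip_force":{"type":"number"}},"required":["moves"]}

```bash
mkdir -p pics; cat > h.py <<'E'
import numpy as np, cv2
from workcell import env, optics, order, models
def K(p):
    h=p["pixels"].shape[0]; f=h/2/np.tan(np.radians(p["vertical_fov"])/2)
    return f,p["cx"],p["cy"],p["k1"]
def ray(p,uv):
    f,cx,cy,k=K(p); d=np.array([(uv[0]-cx)/f,(uv[1]-cy)/f]); s=d.copy()
    for _ in range(30): s=d/(1+k*(s@s))
    E=np.array(p["extrinsics"]); R=E[:3,:3]; t=E[:3,3]
    return -R.T@t, R.T@np.array([s[0],-s[1],-1])
def onz(p,uv,z):
    o,d=ray(p,uv); return o+d*(z-o[2])/d[2]
def proj(p,X):
    f,cx,cy,k=K(p);E=np.array(p["extrinsics"]);c=E[:3,:3]@np.array(X)+E[:3,3]
    s=np.array([c[0],-c[1]])/-c[2]; s=s*(1+k*(s@s)); return s*f+[cx,cy]
E
python3 - <<'E'
from h import *
s=env.get_state(); print({k:np.round(v,3) for k,v in s.items()})
Z=dict(green_box_center=.023,green_box_tail=.041,grey_box=0,blue_box=0,checkin_stop=0,pad_foremost=.044,kitchen_timer=0,salt_shaker=0,probe=0)
for n in("scene","top"):
    p=optics.read_camera(n); cv2.imwrite(f"pics/{n}0.png",p["pixels"])
    print(n,p["vertical_fov"],p["k1"],np.round(ray(p,(256,192))[0],3))
    for k,z in Z.items():
        for r in models.pinpoint(k,p)[:2]:
            print(k,np.round(r["location"],1),round(r["conf"],2),np.round(onz(p,r["location"],z),4))
E
```

```text
{'clock': np.float64(0.0), 'joint_pos': array([-1.252,  0.314,  0.045,  1.304, -0.   ,  1.431]), 'qvel': array([ 0.   ,  0.001,  0.001, -0.   ,  0.001, -0.   ]), 'tau': array([ 1.0000e-03, -4.8063e+01,  2.9853e+01,  2.0000e-02,  0.0000e+00,
        0.0000e+00]), 'tcp_pos': array([ 0.254, -0.515,  0.23 ]), 'orientation': array([-0.16 , -0.689, -0.161,  0.689]), 'wrist_force': array([-0.26 , -0.272,  0.15 ]), 'ft_torque': array([-0.066, -0.031,  0.001]), 'finger_gap': np.float64(0.086)}
scene 49.18785178373671 -0.13293539382419337 [-0.11   0.916  0.668]
green_box_center [294.4 162.8] 0.58 [ 0.4011 -0.3336  0.023 ]
green_box_center [300.1 159.5] 0.48 [ 0.3945 -0.3696  0.023 ]
green_box_tail [302.4 151.3] 0.47 [ 0.4012 -0.403   0.041 ]
blue_box [278.3 166.7] 0.7 [ 0.4559 -0.3181  0.    ]
checkin_stop [253.3 202.1] 0.56 [ 0.4143 -0.0569  0.    ]
pad_foremost [264.9 178.4] 0.58 [ 0.4185 -0.139   0.044 ]
kitchen_timer [182.8 239.9] 0.87 [0.4818 0.2098 0.    ]
salt_shaker [201.5 231.4] 0.63 [0.4615 0.152  0.    ]
probe [222.  247.6] 0.68 [0.3736 0.185  0.    ]
top 45.82425276988735 -0.0003602900906261169 [ 0.124 -0.074  1.386]
green_box_center [338.8 187. ] 0.82 [ 0.3944 -0.3061  0.023 ]
green_box_tail [359.2 185.5] 0.92 [ 0.3939 -0.3649  0.041 ]
green_box_tail [337.1 186.9] 0.66 [ 0.3913 -0.298   0.041 ]
grey_box [337.8 209. ] 0.92 [ 0.33  -0.303  0.   ]
blue_box [339.  164.5] 0.85 [ 0.471  -0.3148  0.    ]
kitchen_timer [166.8 165.9] 0.68 [0.4802 0.2266 0.    ]
salt_shaker [187.3 175.2] 0.62 [0.4486 0.1618 0.    ]
probe [178.2 197.2] 0.75 [0.3793 0.1894 0.    ]
```

```bash
python3 - <<'E'
import cv2
a=cv2.imread("pics/top0.png"); cv2.imwrite("pics/top0c.png",cv2.resize(a[120:260,230:430],None,fx=4,fy=4,interpolation=cv2.INTER_CUBIC))
E
```

```text
(no output)
```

View pics/scene0.png

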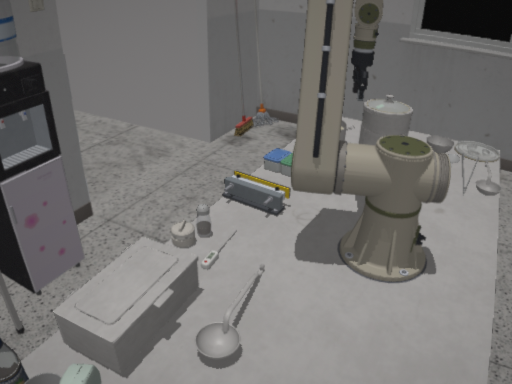

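View pics/top0c.png

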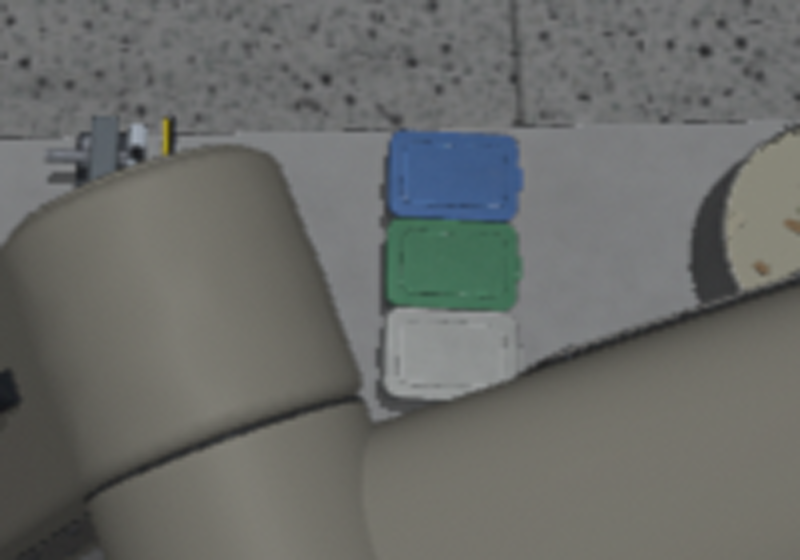

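View pics/top0.png

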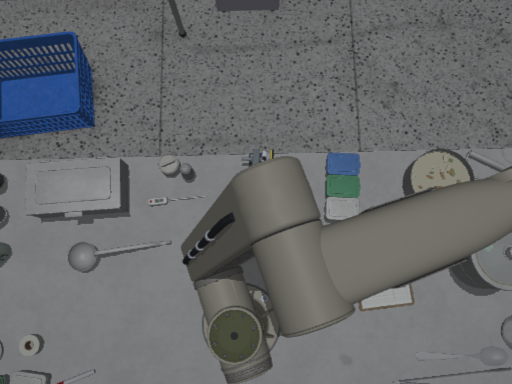

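```bash
cat >> h.py <<'E'
from scipy.spatial.transform import Rotation as Rot
def tool(s):
    q=np.array(s["orientation"]); return Rot.from_quat(q[[1,2,3,0]]).as_matrix()
def rects(p,z=.044):
    out={}
    for k in("green_box_center","blue_box","grey_box"):
        r=models.outline_of(k,p)
        if not r: continue
        m=r[0]["pixels"]; 
        cs,_=cv2.findContours(m.astype(np.uint8),cv2.RETR_EXTERNAL,cv2.CHAIN_APPROX_NONE)
        c=max(cs,key=cv2.contourArea)[:,0,:]
        w=np.array([onz(p,q,z)[:2] for q in c])
        (cx,cy),(a,b),ang=cv2.minAreaRect((w*1000).astype(np.float32))
        print(k,round(r[0]["conf"],2),"centre",round(cx,1),round(cy,1),"size",round(a,1),round(b,1),"ang",round(ang,1),"loc",np.round(onz(p,r[0]["location"],z),4))
E
python3 - <<'E'
from h import *
p=optics.read_camera("top"); rects(p)
s=env.get_state(); print(np.round(tool(s),3))
print("pot",onz(p,(440,180),.1),onz(p,(403,180),.1),onz(p,(403,180),.0))
for k in ("checkin_stop",):
    r=models.outline_of(k,p)
    for q in r[:2]:
        m=q["pixels"]; ys,xs=np.nonzero(m); print(q["conf"],xs.min(),xs.max(),ys.min(),ys.max(),onz(p,(xs.max(),ys.min()),.061))
p2=optics.read_camera("scene"); 
for X in [(.395,-.305,.046),(.393,-.19,.061)]: print(proj(p2,X),proj(p,X))
cv2.imwrite("pics/s0c.png",cv2.resize(p2["pixels"][90:230,200:400],None,fx=4,fy=4,interpolation=cv2.INTER_CUBIC))
E
```

```text
green_box_center 0.6 centre 394.4 -316.7 size 105.8 74.3 ang 85.9 loc [ 0.4006 -0.308   0.044 ]
blue_box 0.94 centre 462.8 -320.9 size 100.6 69.6 ang 86.3 loc [ 0.4576 -0.3141  0.044 ]
grey_box 0.85 centre 324.8 -309.6 size 99.2 69.3 ang 88.6 loc [ 0.3271 -0.307   0.044 ]
[[ 0.     0.443 -0.897]
 [-0.    -0.897 -0.443]
 [-1.     0.     0.   ]]
pot [ 0.39237929 -0.58669642  0.1       ] [ 0.39508115 -0.47982942  0.1       ] [ 0.41615292 -0.51136306  0.        ]
0.62 241 273 149 165 [ 0.50911671 -0.1074222   0.061     ]
[293.07214915 160.28269592] [339.62169839 185.29270179]
[279.34823813 169.31254744] [301.85018648 185.88613526]
```

View pics/s0c.png

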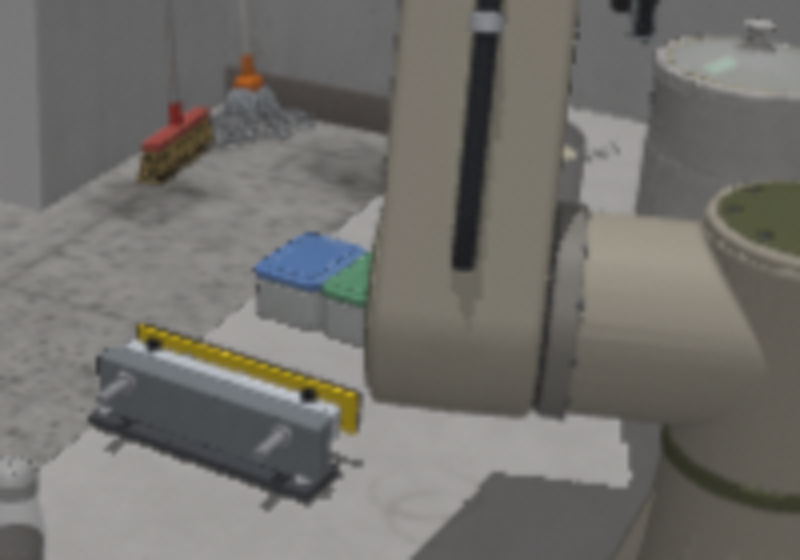

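```bash
cat >> h.py <<'E'
def plan(target,dang=0,n=10,R=None):
    s=env.get_state(); R=tool(s); d=(np.array(target)-s["tcp_pos"])/n; a=dang/n
    for i in range(n):
        print(np.round(100*R.T@d,2),round(a,4)); R=R@Rot.from_euler('x',a).as_matrix()
        if dang==0: break
E
python3 - <<'E'
from h import *
plan((.32,-.40,.20),-1.037)
E
```

```text
[ 0.31 -0.75 -1.1 ] -0.1037
[ 0.31 -0.63 -1.17] -0.1037
[ 0.31 -0.5  -1.23] -0.1037
[ 0.31 -0.37 -1.27] -0.1037
[ 0.31 -0.24 -1.31] -0.1037
[ 0.31 -0.1  -1.32] -0.1037
[ 0.31  0.03 -1.33] -0.1037
[ 0.31  0.17 -1.32] -0.1037
[ 0.31  0.31 -1.29] -0.1037
[ 0.31  0.44 -1.25] -0.1037
```

Emit:
servo_tool(moves=[[0.3, -0.75, -1.1, -0.104, 1], [0.3, -0.63, -1.17, -0.104, 1], [0.3, -0.5, -1.23, -0.104, 1], [0.3, -0.37, -1.27, -0.104, 1], [0.3, -0.24, -1.31, -0.104, 1], [0.3, -0.1, -1.32, -0.104, 1], [0.3, 0.03, -1.33, -0.104, 1], [0.3, 0.17, -1.32, -0.104, 1], [0.3, 0.31, -1.29, -0.104, 1], [0.3, 0.44, -1.25, -0.104, 1]], grip_force=30)

```text
clock: 2.55
tcp_pos: [0.3202, -0.3996, 0.2013]
orientation: [-0.483, -0.517, -0.482, 0.517]
wrist_force: [-0.2, -0.4, 0.0]
finger_gap: 0.0
```

```bash
python3 - <<'E'
from h import *
s=env.get_state(); print(np.round(tool(s),3),s["tcp_pos"],s["clock"],s["finger_gap"],s["wrist_force"])
p=optics.read_camera("top"); rects(p); cv2.imwrite("pics/t1c.png",cv2.resize(p["pixels"][120:260,230:430],None,fx=4,fy=4,interpolation=cv2.INTER_CUBIC))
for k,z in dict(green_box_center=.023,green_box_tail=.041,grey_box=0,blue_box=0,checkin_stop=0,pad_foremost=.044).items():
    for r in models.pinpoint(k,p)[:2]: print(k,np.round(r["location"],1),round(r["conf"],2),np.round(onz(p,r["location"],z),4))
E
```

```text
[[ 0.     0.998 -0.069]
 [-0.    -0.069 -0.998]
 [-1.     0.     0.   ]] [ 0.32020863 -0.39960067  0.20128977] 2.55 2.8078387845790263e-06 [-0.15418603 -0.36921411  0.02170438]
green_box_center 0.68 centre 419.5 -289.3 size 28.1 67.5 ang 26.8 loc [ 0.4219 -0.2838  0.044 ]
blue_box 0.57 centre 463.3 -321.1 size 100.4 69.5 ang 87.0 loc [ 0.4641 -0.3062  0.044 ]
grey_box 0.67 centre 411.8 -57.6 size 94.7 207.0 ang 88.4 loc [ 0.4212 -0.0649  0.044 ]
green_box_center [337.9 182.9] 0.55 [ 0.4073 -0.3041  0.023 ]
blue_box [340.2 165.1] 0.7 [ 0.469  -0.3185  0.    ]
checkin_stop [254.4 186.9] 0.73 [ 0.4059 -0.0476  0.    ]
pad_foremost [282.2 184.6] 0.77 [ 0.4019 -0.1324  0.044 ]
pad_foremost [340.2 185.1] 0.68 [ 0.396  -0.3071  0.044 ]
```

View pics/t1c.png

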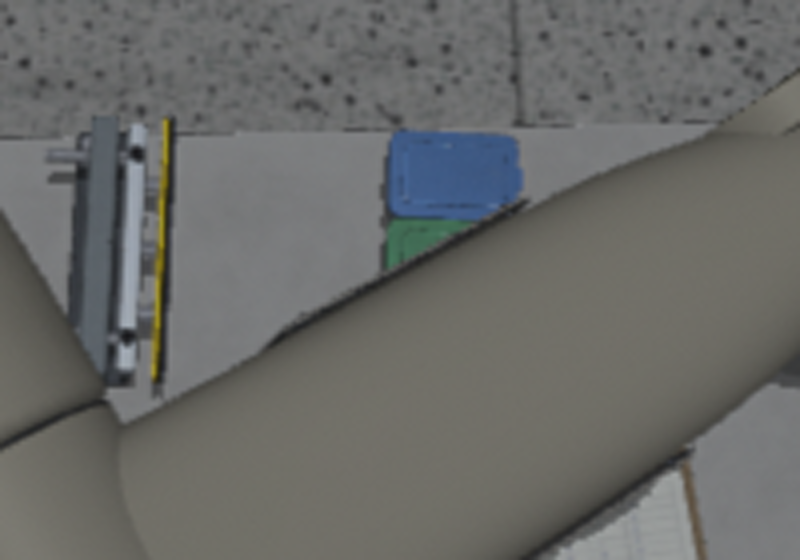

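```bash
python3 - <<'E'
from h import *
p=optics.read_camera("top")
cv2.imwrite("pics/pad.png",cv2.resize(p["pixels"][140:226,240:300],None,fx=7,fy=7,interpolation=cv2.INTER_NEAREST)[:600])
for c in [(175,120),(164,385),(93,118),(82,380),(388,220),(520,216),(402,132),(518,136),(388,180)]:
    print(c,np.round(onz(p,(230+c[0]/4,120+c[1]/4),.061 if c[0]<200 else .046),4))
E
```

```text
(175, 120) [ 0.5059 -0.1096  0.061 ]
(164, 385) [ 0.3043 -0.0957  0.061 ]
(93, 118) [ 0.5091 -0.0476  0.061 ]
(82, 380) [ 0.3095 -0.0355  0.061 ]
(388, 220) [ 0.4277 -0.2687  0.046 ]
(520, 216) [ 0.4283 -0.3686  0.046 ]
(402, 132) [ 0.4963 -0.283   0.046 ]
(518, 136) [ 0.4909 -0.3713  0.046 ]
(388, 180) [ 0.4588 -0.2703  0.046 ]
```

View pics/pad.png

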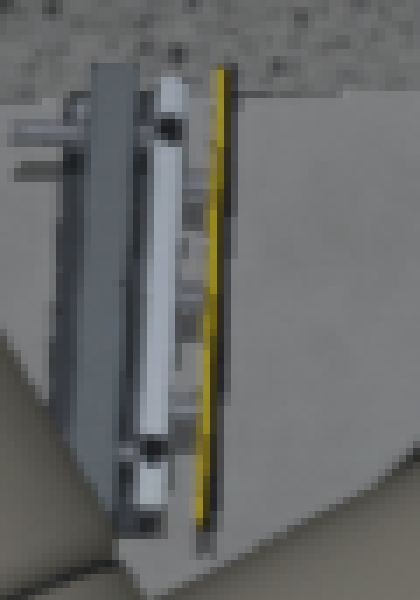

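Emit:
servo_tool(moves=[[0, 1.13, -0.24, 0, 1], [0, 1.13, -0.24, 0, 1], [0, 1.13, -0.24, 0, 1], [0, 1.13, -0.24, 0, 1], [0, 1.13, -0.24, 0, 1], [0, 1.13, -0.24, 0, 1], [2.5, 0, 0, 0, 1], [2.5, 0, 0, 0, 1], [2.5, 0, 0, 0, 1], [2.5, 0, 0, 0, 1]])

```text
clock: 4.35
tcp_pos: [0.3892, -0.3905, 0.1006]
orientation: [-0.482, -0.518, -0.482, 0.518]
wrist_force: [0.1, -0.8, -0.5]
finger_gap: -0.0001
```

```bash
python3 - <<'E'
from h import *
s=env.get_state(); print(s["tcp_pos"],s["clock"],s["wrist_force"])
plan((.3888,-.390,.022))
p=optics.read_camera("top"); cv2.imwrite("pics/t2.png",cv2.resize(p["pixels"][120:260,280:480],None,fx=4,fy=4,interpolation=cv2.INTER_CUBIC))
p=optics.read_camera("scene"); cv2.imwrite("pics/s2.png",cv2.resize(p["pixels"][90:230,200:400],None,fx=4,fy=4,interpolation=cv2.INTER_CUBIC))
E
```

```text
[ 0.38915105 -0.39047805  0.10056689] 4.35 [ 0.14947313 -0.83458123 -0.46677408]
[ 0.79 -0.   -0.  ] 0.0
```

View pics/t2.png

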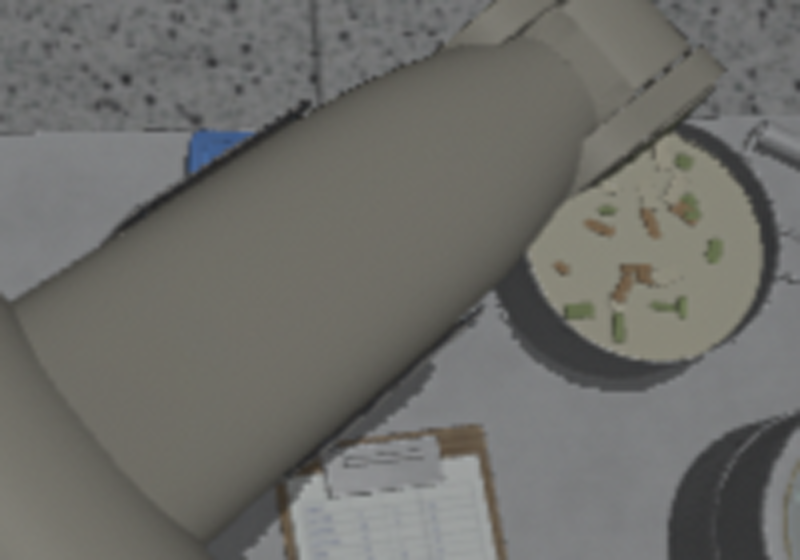

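View pics/s2.png

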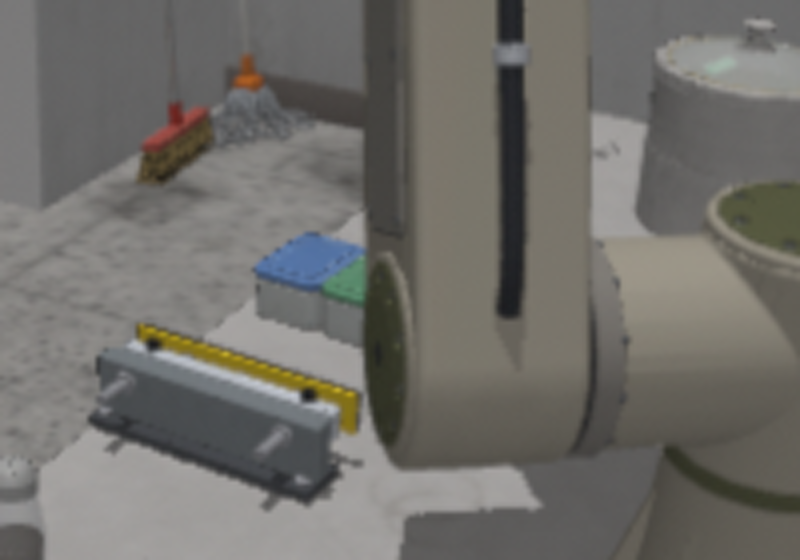

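Emit:
servo_tool(moves=[[1, 0, 0, 0, 1], [1, 0, 0, 0, 1], [1, 0, 0, 0, 1], [1, 0, 0, 0, 1], [1, 0, 0, 0, 1], [1, 0, 0, 0, 1], [1, 0, 0, 0, 1], [0.8, 0, 0, 0, 1], [0, 0, 0, 0, 1], [0, 0, 0, 0, 1]])

```text
clock: 5.7
tcp_pos: [0.3888, -0.3907, 0.0235]
orientation: [-0.482, -0.518, -0.482, 0.518]
wrist_force: [-0.4, -0.1, 0.0]
finger_gap: 0.0
```

Emit:
servo_tool(moves=[[0, 0, -0.2, 0, 1], [0, 0, -0.2, 0, 1], [0, 0, -0.2, 0, 1], [0, 0, -0.2, 0, 1], [0, 0, -0.2, 0, 1], [0, 0, -0.2, 0, 1], [0, 0, -0.2, 0, 1], [0, 0, -0.2, 0, 1], [0, 0, -0.2, 0, 1], [0, 0, -0.2, 0, 1]])

```text
clock: 6.95
tcp_pos: [0.3901, -0.3705, 0.0233]
orientation: [-0.482, -0.518, -0.482, 0.518]
wrist_force: [0.2, 0.3, -0.7]
finger_gap: 0.0003
```

```bash
python3 - <<'E'
from h import *
s=env.get_state(); print(s["tcp_pos"],s["clock"],s["wrist_force"])
p=optics.read_camera("top"); cv2.imwrite("pics/t3.png",cv2.resize(p["pixels"][120:260,230:430],None,fx=4,fy=4,interpolation=cv2.INTER_CUBIC))
E
```

```text
[ 0.39012275 -0.37049417  0.02329923] 6.95 [ 0.19900242  0.28765908 -0.71678899]
```

View pics/t3.png

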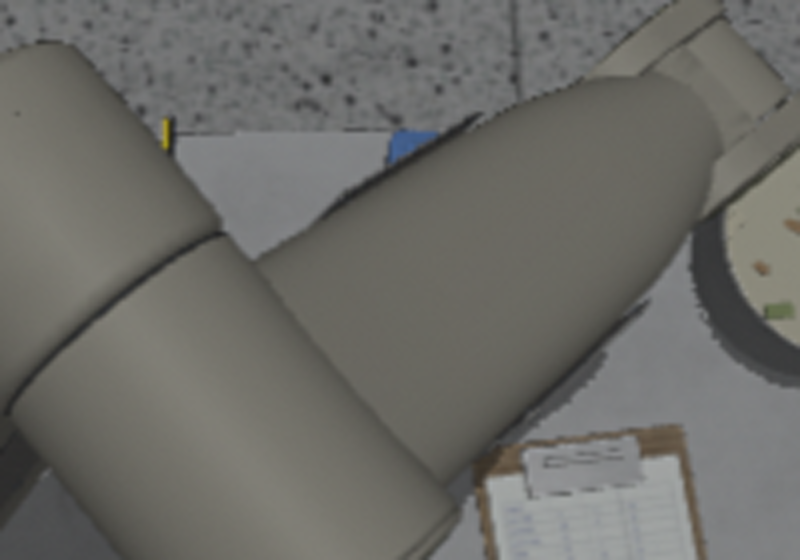

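Emit:
servo_tool(moves=[[0, 0, -0.2, 0, 1], [0, 0, -0.2, 0, 1], [0, 0, -0.2, 0, 1], [0, 0, -0.2, 0, 1], [0, 0, -0.2, 0, 1], [0, 0, -0.2, 0, 1], [0, 0, -0.2, 0, 1], [0, 0, -0.2, 0, 1], [0, 0, -0.2, 0, 1], [0, 0, -0.2, 0, 1]])

```text
clock: 8.25
tcp_pos: [0.3916, -0.3505, 0.0233]
orientation: [-0.482, -0.518, -0.482, 0.518]
wrist_force: [-0.2, 0.1, -1.3]
finger_gap: 0.0002
```

```bash
python3 - <<'E'
from h import *
s=env.get_state(); print(s["tcp_pos"],s["clock"],s["wrist_force"])
p=optics.read_camera("scene"); cv2.imwrite("pics/s4.png",cv2.resize(p["pixels"][110:230,210:370],None,fx=5,fy=5,interpolation=cv2.INTER_CUBIC))
E
```

```text
[ 0.39160831 -0.35052898  0.02332833] 8.25 [-0.17092682  0.12990105 -1.34854203]
```

View pics/s4.png

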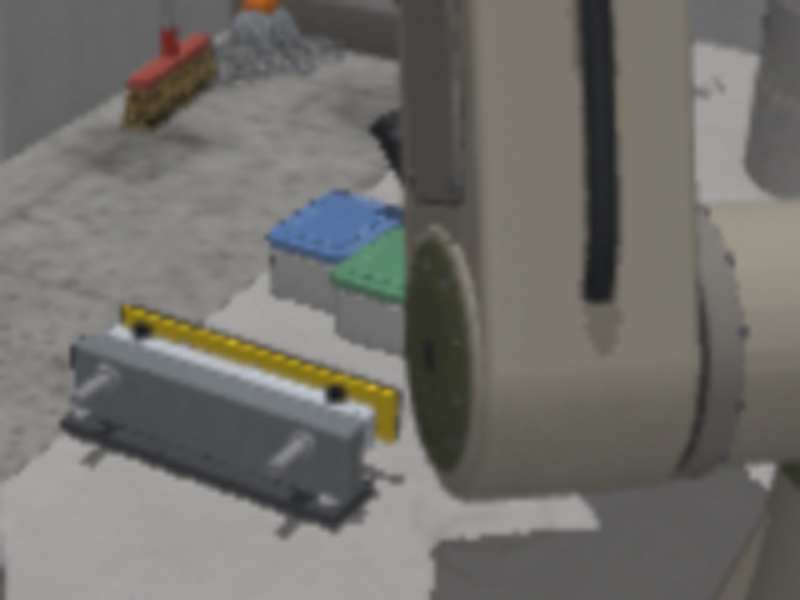

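```bash
python3 - <<'E'
from h import *
p=optics.read_camera("scene")
for c in [(333,272),(337,335),(270,240),(402,300)]:
    z=0 if c[1]==335 else .042
    print(c,np.round(onz(p,(210+c[0]/5,110+c[1]/5),z),4))
rects(p)
E
```

```text
(333, 272) [ 0.4331 -0.2534  0.042 ]
(337, 335) [ 0.4236 -0.2446  0.    ]
(270, 240) [ 0.4937 -0.2765  0.042 ]
(402, 300) [ 0.3749 -0.2392  0.042 ]
green_box_center 0.56 centre 407.3 -249.3 size 47.7 184.3 ang 24.6 loc [ 0.3912 -0.2196  0.044 ]
blue_box 0.72 centre 462.2 -289.9 size 74.7 187.1 ang 5.5 loc [ 0.4569 -0.2929  0.044 ]
```

Emit:
servo_tool(moves=[[0, 0, -0.3, 0, 1], [0, 0, -0.4, 0, 1], [0, 0, -0.5, 0, 1], [0, 0, -0.5, 0, 1], [0, 0, -0.5, 0, 1], [0, 0, -0.5, 0, 1], [0, 0, -0.5, 0, 1], [0, 0, -0.5, 0, 1], [0, 0, -0.4, 0, 1], [0, 0, -0.3, 0, 1]])

```text
clock: 9.75
tcp_pos: [0.3948, -0.3065, 0.0233]
orientation: [-0.482, -0.518, -0.482, 0.518]
wrist_force: [1.1, -1.0, -0.6]
finger_gap: -0.0
```

```bash
python3 - <<'E'
from h import *
s=env.get_state(); print(s["tcp_pos"],s["clock"],s["wrist_force"],s["joint_pos"])
p=optics.read_camera("scene"); cv2.imwrite("pics/s5.png",cv2.resize(p["pixels"][110:230,210:370],None,fx=5,fy=5,interpolation=cv2.INTER_CUBIC))
p=optics.read_camera("top"); cv2.imwrite("pics/t5.png",cv2.resize(p["pixels"][120:260,230:430],None,fx=4,fy=4,interpolation=cv2.INTER_CUBIC))
E
```

```text
[ 0.39476377 -0.30645426  0.02331915] 9.75 [ 1.13007378 -1.03693349 -0.57243849] [-8.20875916e-01  3.36051483e-01 -4.75246700e-01  7.59400441e-01
 -2.52579327e-05  8.21806325e-01]
```

View pics/s5.png

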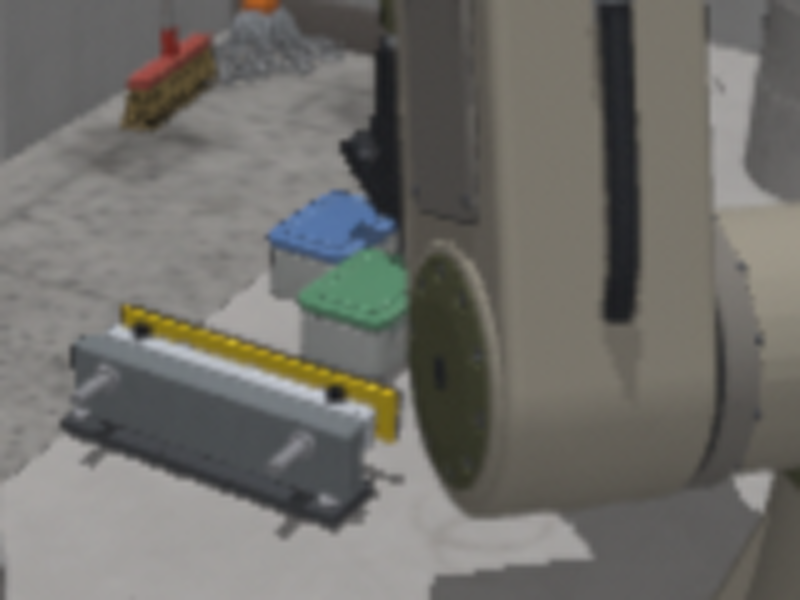

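View pics/t5.png

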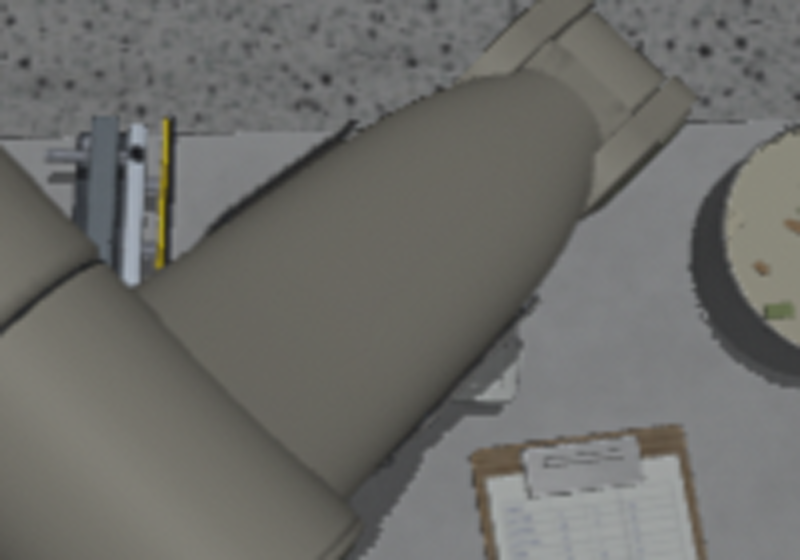

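```bash
python3 - <<'E'
from h import *
p=optics.read_camera("scene")
W=lambda c,z:np.round(onz(p,(210+c[0]/5,110+c[1]/5),z),4)
for c in [(301,301),(380,326),(303,297),(375,323),(371,250)]: print(c,W(c,.042))
print("pad top",W((125,306),.061),W((398,392),.061))
for c in [(270,240),(335,192)]: print("blue",W(c,.046))
E
```

```text
(301, 301) [ 0.4319 -0.203   0.042 ]
(380, 326) [ 0.3716 -0.1974  0.042 ]
(303, 297) [ 0.4335 -0.2089  0.042 ]
(375, 323) [ 0.3762 -0.1996  0.042 ]
(371, 250) [ 0.4258 -0.2987  0.042 ]
pad top [ 0.5086 -0.1047  0.061 ] [ 0.3116 -0.0919  0.061 ]
blue [ 0.4898 -0.2688  0.046 ]
blue [ 0.4875 -0.3671  0.046 ]
```

Emit:
servo_tool(moves=[[0, 0, -0.3, 0, 1], [0, 0, -0.4, 0, 1], [0, 0, -0.5, 0, 1], [0, 0, -0.5, 0, 1], [0, 0, -0.5, 0, 1], [0, 0, -0.5, 0, 1], [0, 0, -0.5, 0, 1], [0, 0, -0.5, 0, 1], [0, 0, -0.4, 0, 1], [0, 0, -0.3, 0, 1]])

```text
clock: 11.15
tcp_pos: [0.3979, -0.2626, 0.0233]
orientation: [-0.482, -0.518, -0.482, 0.518]
wrist_force: [-0.8, -0.9, 0.6]
finger_gap: 0.0
```

```bash
python3 - <<'E'
from h import *
s=env.get_state(); print(s["tcp_pos"],s["clock"],s["wrist_force"])
p=optics.read_camera("scene"); cv2.imwrite("pics/s6.png",cv2.resize(p["pixels"][110:230,210:370],None,fx=5,fy=5,interpolation=cv2.INTER_CUBIC))
p=optics.read_camera("top"); cv2.imwrite("pics/t6.png",cv2.resize(p["pixels"][120:260,230:430],None,fx=4,fy=4,interpolation=cv2.INTER_CUBIC))
E
```

```text
[ 0.39791318 -0.26262036  0.02333233] 11.15 [-0.80147218 -0.89987921  0.59923711]
```

View pics/s6.png

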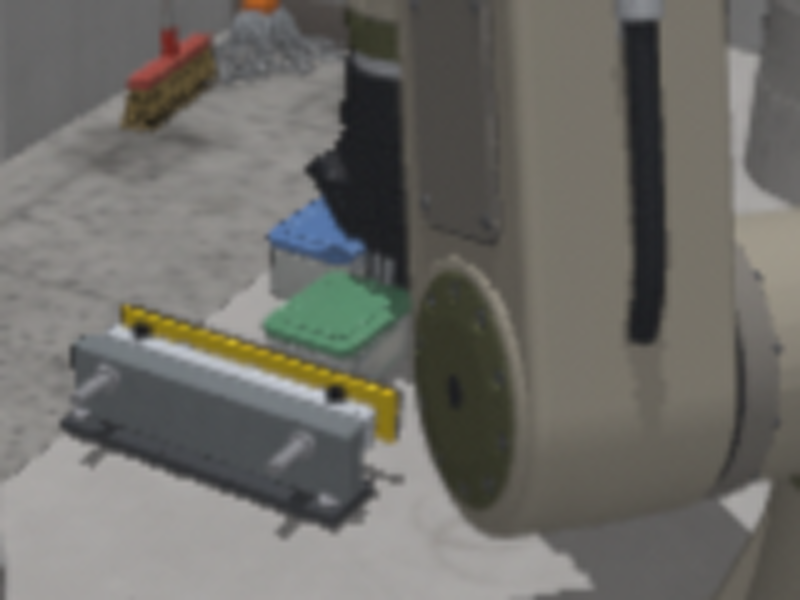

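View pics/t6.png

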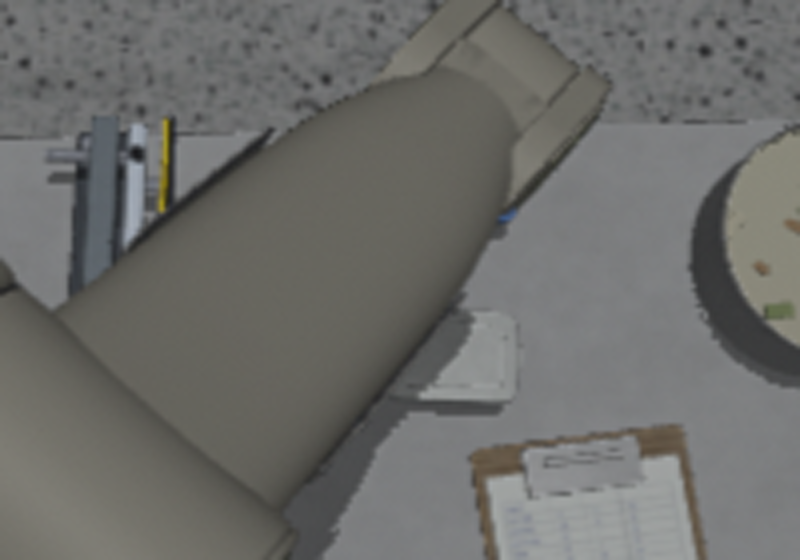

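```bash
python3 - <<'E'
from h import *
p=optics.read_camera("scene")
W=lambda c,z:np.round(onz(p,(210+c[0]/5,110+c[1]/5),z),4)
for c in [(265,327),(345,354),(268,322),(340,352),(334,274),(405,298)]: print(c,W(c,.042))
E
```

```text
(265, 327) [ 0.435  -0.1576  0.042 ]
(345, 354) [ 0.3743 -0.151   0.042 ]
(268, 322) [ 0.4366 -0.1648  0.042 ]
(340, 352) [ 0.3782 -0.1518  0.042 ]
(334, 274) [ 0.4311 -0.251   0.042 ]
(405, 298) [ 0.3744 -0.2429  0.042 ]
```

Emit:
servo_tool(moves=[[0, 0, -0.3, 0, 1], [0, 0, -0.3, 0, 1], [0, 0, -0.3, 0, 1], [0, 0, -0.3, 0, 1], [0, 0, -0.3, 0, 1], [0, 0, -0.3, 0, 1], [0, 0, -0.3, 0, 1], [0, 0, -0.3, 0, 1], [0, 0, -0.3, 0, 1], [0, 0, -0.3, 0, 1]])

```text
clock: 12.55
tcp_pos: [0.4001, -0.2328, 0.0233]
orientation: [-0.482, -0.518, -0.482, 0.518]
wrist_force: [0.2, -1.1, 0.2]
finger_gap: -0.0001
```

```bash
python3 - <<'E'
from h import *
s=env.get_state(); print(s["tcp_pos"],s["clock"],s["wrist_force"])
p=optics.read_camera("scene"); cv2.imwrite("pics/s7.png",cv2.resize(p["pixels"][140:210,220:320],None,fx=8,fy=8,interpolation=cv2.INTER_CUBIC))
E
```

```text
[ 0.40009532 -0.23275614  0.02332043] 12.55 [ 0.19170246 -1.08723159  0.1998207 ]
```

View pics/s7.png

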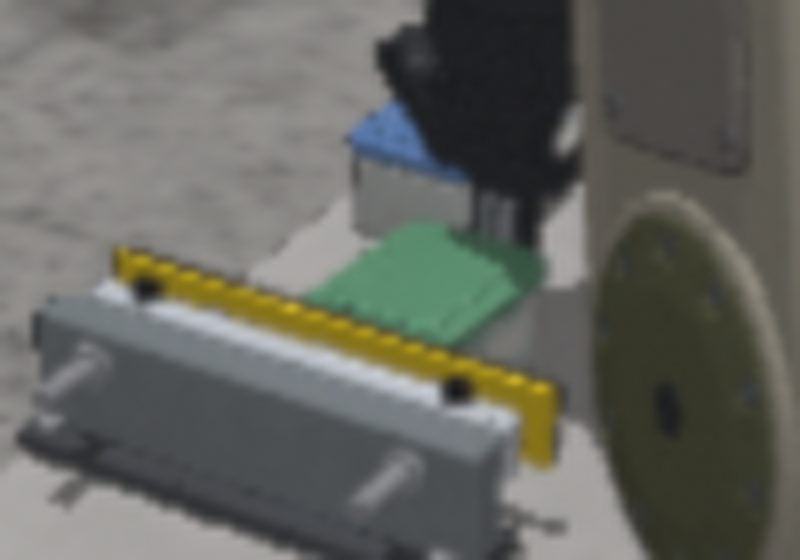

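Emit:
servo_tool(moves=[[0, 0, -0.1, 0, 1], [0, 0, -0.1, 0, 1], [0, 0, -0.1, 0, 1], [0, 0, -0.1, 0, 1], [0, 0, -0.1, 0, 1], [0, 0, -0.1, 0, 1], [0, 0, -0.1, 0, 1], [0, 0, -0.1, 0, 1], [0, 0, -0.1, 0, 1], [0, 0, -0.1, 0, 1]])

```text
clock: 13.85
tcp_pos: [0.4008, -0.2229, 0.0233]
orientation: [-0.482, -0.518, -0.482, 0.518]
wrist_force: [0.1, -0.4, -0.5]
finger_gap: 0.0
```

Emit:
servo_tool(moves=[[0, 0, -0.06, 0, 1], [0, 0, -0.06, 0, 1], [0, 0, -0.06, 0, 1], [0, 0, -0.06, 0, 1], [0, 0, -0.06, 0, 1], [0, 0, 0, 0, 1], [0, 0, 0, 0, 1], [0, 0, 0, 0, 1], [0, 0, 0, 0, 1], [0, 0, 0, 0, 1]])

```text
clock: 15.1
tcp_pos: [0.4009, -0.2199, 0.0233]
orientation: [0.482, 0.518, 0.482, -0.518]
wrist_force: [0.1, 0.3, -0.4]
finger_gap: 0.0002
```

Emit:
servo_tool(moves=[[0, 0, -0.03, 0, 1], [0, 0, -0.03, 0, 1], [0, 0, -0.03, 0, 1], [0, 0, -0.03, 0, 1], [0, 0, -0.03, 0, 1], [0, 0, -0.03, 0, 1], [0, 0, -0.03, 0, 1], [0, 0, 0, 0, 1], [0, 0, 0, 0, 1], [0, 0, 0, 0, 1]])

```text
clock: 16.35
tcp_pos: [0.4011, -0.2178, 0.0233]
orientation: [0.482, 0.518, 0.482, -0.518]
wrist_force: [0.5, -0.9, 0.1]
finger_gap: -0.0
```

Emit:
servo_tool(moves=[[0, 0, -0.03, 0, 1], [0, 0, -0.03, 0, 1], [0, 0, -0.03, 0, 1], [0, 0, -0.03, 0, 1], [0, 0, -0.03, 0, 1], [0, 0, -0.03, 0, 1], [0, 0, -0.03, 0, 1], [0, 0, -0.03, 0, 1], [0, 0, 0, 0, 1], [0, 0, 0, 0, 1]])

```text
clock: 17.6
tcp_pos: [0.4013, -0.2156, 0.0233]
orientation: [-0.482, -0.518, -0.482, 0.518]
wrist_force: [-1.5, -0.6, -0.7]
finger_gap: -0.0
```

Emit:
servo_tool(moves=[[0, 0, -0.03, 0, 1], [0, 0, -0.03, 0, 1], [0, 0, -0.03, 0, 1], [0, 0, -0.03, 0, 1], [0, 0, -0.03, 0, 1], [0, 0, -0.03, 0, 1], [0, 0, -0.03, 0, 1], [0, 0, -0.03, 0, 1], [0, 0, 0, 0, 1], [0, 0, 0, 0, 1]])

```text
clock: 18.85
tcp_pos: [0.4015, -0.2141, 0.0235]
orientation: [-0.482, -0.517, -0.481, 0.518]
wrist_force: [-1.9, -5.9, -0.1]
finger_gap: -0.0002
```

Emit:
servo_tool(moves=[[0, 0, -0.03, 0, 1], [0, 0, -0.03, 0, 1], [0, 0, -0.03, 0, 1], [0, 0, -0.02, 0, 1], [0, 0, 0, 0, 1], [0, 0, 0, 0, 1], [0, 0, 0, 0, 1], [0, 0, 0, 0, 1], [0, 0, 0, 0, 1], [0, 0, 0, 0, 1]])

```text
clock: 20.1
tcp_pos: [0.4016, -0.2136, 0.0236]
orientation: [-0.482, -0.517, -0.481, 0.519]
wrist_force: [-2.5, -8.6, -1.5]
finger_gap: 0.0
```

Emit:
servo_tool(moves=[[0, 0, -0.02, 0, 1], [0, 0, -0.01, 0, 1], [0, 0, 0, 0, 1], [0, 0, 0, 0, 1], [0, 0, 0, 0, 1], [0, 0, 0, 0, 1], [0, 0, 0, 0, 1], [0, 0, 0, 0, 1], [0, 0, 0, 0, 1], [0, 0, 0, 0, 1]])

```text
clock: 21.35
tcp_pos: [0.4017, -0.2135, 0.0236]
orientation: [-0.482, -0.517, -0.481, 0.519]
wrist_force: [-2.3, -9.3, -0.7]
finger_gap: 0.0002
```

```bash
python3 - <<'E'
from h import *
fs=[]
for i in range(4):
    p=optics.read_camera("scene"); fs.append(env.get_state()["wrist_force"])
print(np.round(fs,1)); s=env.get_state(); print(s["tcp_pos"],s["clock"])
cv2.imwrite("pics/s8.png",cv2.resize(p["pixels"][140:210,220:320],None,fx=8,fy=8,interpolation=cv2.INTER_CUBIC))
E
```

```text
[[-2.5 -7.8 -0.7]
 [-2.7 -8.4 -0.9]
 [-3.1 -9.  -0.4]
 [-3.2 -8.1 -0.4]]
[ 0.40167065 -0.21349069  0.02365472] 21.55
```

View pics/s8.png

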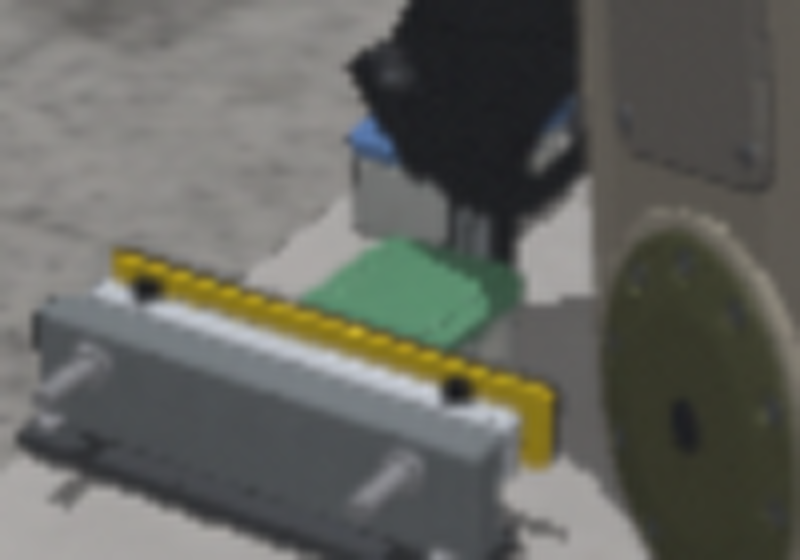

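Emit:
servo_tool(moves=[[0, 0, -0.02, 0, 1], [0, 0, -0.02, 0, 1], [0, 0, 0, 0, 1], [0, 0, 0, 0, 1], [0, 0, 0, 0, 1], [0, 0, 0, 0, 1], [0, 0, 0, 0, 1], [0, 0, 0, 0, 1], [0, 0, 0, 0, 1], [0, 0, 0, 0, 1]])

```text
clock: 22.8
tcp_pos: [0.4017, -0.2133, 0.0237]
orientation: [-0.482, -0.517, -0.48, 0.519]
wrist_force: [-3.4, -9.7, -0.6]
finger_gap: -0.0003
```

Emit:
servo_tool(moves=[[0, 0, 0.03, 0, 1], [0, 0, 0.05, 0, 1], [0, 0, 0.05, 0, 1], [0, 0, 0.1, 0, 1], [0, 0, 0.15, 0, 1], [0, 0, 0.2, 0, 1], [0, 0, 0.3, 0, 1], [0, 0, 0.4, 0, 1], [0, 0, 0.5, 0, 1], [0, 0, 0.3, 0, 1]])

```text
clock: 24.05
tcp_pos: [0.4002, -0.2324, 0.0233]
orientation: [0.482, 0.518, 0.482, -0.518]
wrist_force: [0.3, 0.3, -0.8]
finger_gap: -0.0004
```

Emit:
servo_tool(moves=[[-1, 0, 0, 0, 1], [-1.5, 0, 0, 0, 1], [-2, 0, 0, 0, 1], [-2, 0, 0, 0, 1], [-2, 0, 0, 0, 1], [-2, 0, 0, 0, 1], [-2, 0, 0, 0, 1], [-2, 0, 0, 0, 1], [-1.5, 0, 0, 0, 1], [-1, 0, 0, 0, 1]])

```text
clock: 25.3
tcp_pos: [0.4003, -0.2321, 0.1944]
orientation: [0.482, 0.518, 0.481, -0.518]
wrist_force: [1.5, -0.2, 0.2]
finger_gap: -0.0001
```

```bash
python3 - <<'E'
from h import *
s=env.get_state(); print(s["tcp_pos"],s["clock"],s["wrist_force"])
p=optics.read_camera("scene"); cv2.imwrite("pics/s9.png",cv2.resize(p["pixels"][130:210,210:310],None,fx=7,fy=7,interpolation=cv2.INTER_CUBIC))
p=optics.read_camera("top"); cv2.imwrite("pics/t9.png",cv2.resize(p["pixels"][120:260,230:430],None,fx=4,fy=4,interpolation=cv2.INTER_CUBIC)); rects(p)
E
```

```text
[ 0.4002509  -0.23207812  0.19438783] 25.3 [ 1.4754923  -0.21058793  0.20545212]
blue_box 0.69 centre 453.6 -351.6 size 43.9 79.6 ang 66.8 loc [ 0.455  -0.3443  0.044 ]
grey_box 0.94 centre 323.1 -311.3 size 101.4 72.8 ang 87.0 loc [ 0.3196 -0.3021  0.044 ]
```

View pics/s9.png

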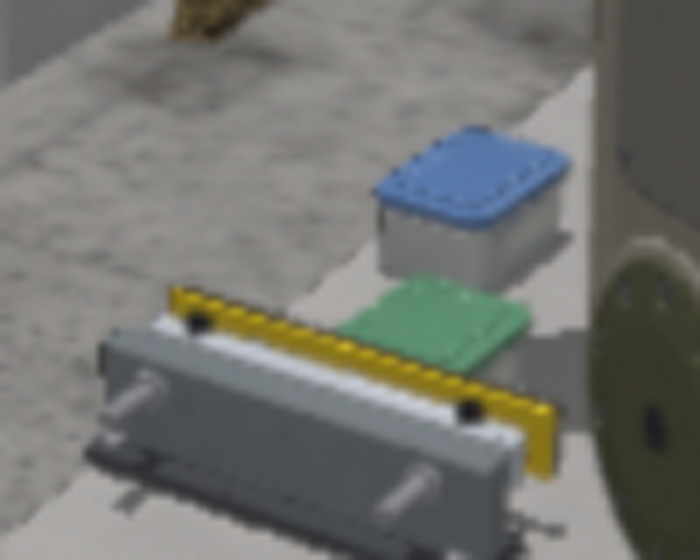

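View pics/t9.png

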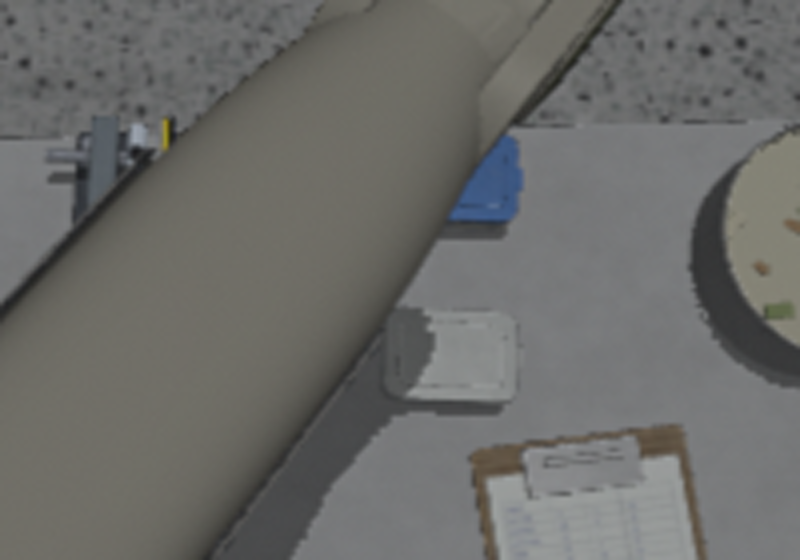

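Emit:
servo_tool(moves=[[0, -0.68, 1.73, 0, 1], [0, -0.68, 1.73, 0, 1], [0, -0.68, 1.73, 0, 1], [0, -0.68, 1.73, 0, 1], [0, -0.68, 1.73, 0, 1], [0, -0.68, 1.73, 0, 1], [0, -0.68, 1.73, 0, 1], [0, -0.68, 1.73, 0, 1], [0, -0.68, 1.73, 0, 1], [0, -0.68, 1.73, 0, 1]])

```text
clock: 26.8
tcp_pos: [0.3193, -0.4008, 0.1933]
orientation: [-0.482, -0.518, -0.482, 0.518]
wrist_force: [-0.5, 1.4, -0.7]
finger_gap: 0.0002
```

```bash
python3 - <<'E'
from h import *
s=env.get_state(); print(s["tcp_pos"],s["clock"],s["wrist_force"])
p=optics.read_camera("top"); cv2.imwrite("pics/t10.png",cv2.resize(p["pixels"][120:260,230:430],None,fx=4,fy=4,interpolation=cv2.INTER_CUBIC)); rects(p)
for r in models.pinpoint("green_box_center",p)[:1]+models.pinpoint("checkin_stop",p)[:1]: print(r,onz(p,r["location"],.023))
E
```

```text
[ 0.31928164 -0.40081607  0.19330051] 26.8 [-0.52182546  1.43355706 -0.67525834]
green_box_center 0.98 centre 403.6 -153.9 size 101.0 72.0 ang 85.6 loc [ 0.4077 -0.1456  0.044 ]
blue_box 0.73 centre 460.5 -321.0 size 100.5 75.3 ang 87.0 loc [ 0.4625 -0.307   0.044 ]
{'location': [285.9, 180.8], 'conf': 0.64} [ 0.41787087 -0.14505203  0.023     ]
{'location': [255.9, 185.0], 'conf': 0.88} [ 0.40703199 -0.05271447  0.023     ]
```

View pics/t10.png

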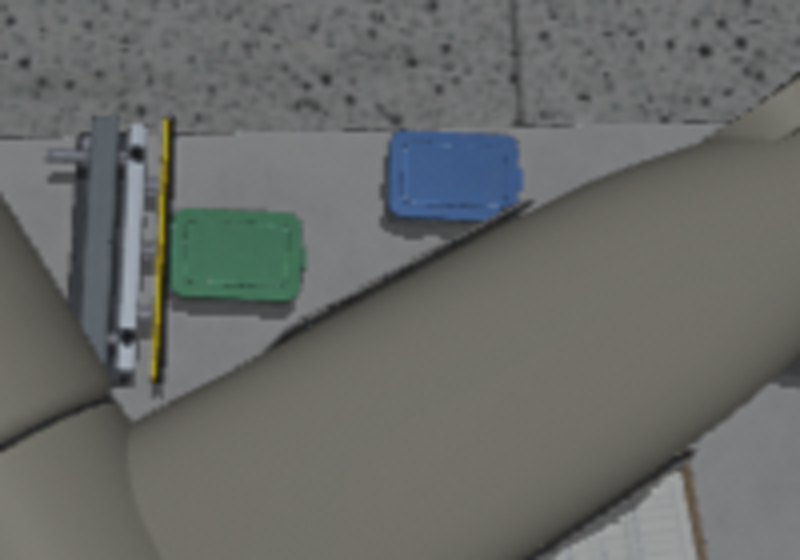

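```bash
python3 -c "
from h import *
print(order.hand_in(), env.get_state()['clock'])"
```

```text
the job is handed in; nothing more can be done
the job is handed in; nothing more can be done
```

The green-lidded box is out of the row and standing at the pad. I handed the job in just after 26.8 s on the robot's clock, and no verdict came back.

- **Push:** I pushed the tail tab with the shut fingers along the lane, about 3.9° off the world y axis. I slowed down for the last stretch until I felt the pad.
- **Press:** I held the box on the pad with the wrist force along y at about 8 to 9.7 N for over 2.5 s. The pad force itself is not measured. With under 2 N lost to sliding friction, I put it at roughly 6.5 to 9.5 N. A sideways force of 2 to 3 N also showed while pressing.
- **Green box at the end:** Its outline centre is near (0.404, -0.154), about 155 mm past the grey box and about 0.10 m before the stop's origin. Both limits are met. It measured about 0.5° off the pushing direction and looked upright against the pad.
- **Other boxes:** In the pictures, the blue and grey boxes are within about 3 mm of where they started. I last saw the grey one after the fingers had been lifted clear, because the arm hid it in the final picture.
- **Arm:** It stands clear of everything.

**Disagreements:**
- The point detector put the green box's centre about 14 mm to the side of the outline fit, with middling confidence. I trusted the outline, which the picture supports.
- The finger face met the tab about 7 mm later than I expected from the pad width. This did no harm.

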